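# Put the roller gear up after rolling a ground coat

### The job

Put the roller gear up: fit the washed roller sleeve over the upright spindle of the drying stand and press it fully home against its spring wires, so that it sits down flat on the stand's shoulder; and take the roller grid out of the small paint tub and hang it by its two hooks over the rim of the larger rinse tub, so that the grid hangs inside that tub, upright and clear of its floor. Either may be done first. Leave the cup, the jar and the brush where they are.

Things in the scene. Friction and masses are not known exactly. Their poses are not given: they have to be found in the camera images.
- sleeve_center (a point): roller sleeve: off-white tube, 150 mm long, 57 mm outside diameter, bore 40 mm, about 0.14 kg, loose, standing on end on the bench. The point is its centre, half-way up, 75 mm above its lower end; its z axis is the tube's axis. Both ends are alike; each end is a flat ring 8.5 mm wide
- stand: drying stand, fixed to the bench: round dark foot of 130 mm diameter, a black shoulder disc of 68 mm diameter, and above it a vertical spindle like a roller frame's cage. Origin: on the spindle's axis at bench level, z up. A sleeve that is fully home stands on the shoulder, its lower end 22 mm, its centre 97 mm and its upper end 172 mm above the bench
- spindle_top (a point): top of the stand's spindle, on its axis, 147 mm above the bench: a black end cap of 36 mm diameter (2 mm radial clearance in the sleeve's bore), its top 10 mm bevelled to 22 mm diameter
- spindle_wires (a point): point on the spindle's axis 68 mm above the bench, where four sprung wires of its cage bow out furthest: 45 mm diameter when free, from 52 to 68 mm height, tapering to 33 mm at 98 mm height. A sleeve let go there stops with its lower end 60 to 80 mm above the bench; a push of about 4 to 9 N, kept up all the way, takes it down to the shoulder; it stays where left
- grid_handle (a point): roller grid: black ribbed plastic plate, loose, about 0.13 kg, with a loop handle above and two hooks. At the start it hangs upright inside the paint tub, on the rim of that tub's -x side. This point is the centre of the handle's top bar: 78 mm long (its y), 8 mm thick (x), 24 mm high (z); under the bar the loop is open for 28 mm. z is up when it hangs
- grid_center (a point): middle of the roller grid, 60.5 mm straight below the handle point. The plate is 120 mm wide (y), 5 mm thick (x: +-2.5 mm) and 93 mm high; its lower edge is 72.5 mm below this point, its top edge 20.5 mm above it
- grid_hooks (a point): point in the grid midway between its two hooks (14 mm wide, at y = +-48 mm), 45 mm below the handle point and 13.5 mm to the plate's -x side: height of the hooks' undersides, which rest on the rim, and middle of the 22 mm wide space for the rim between the plate's face and the hooks' down-turned ends. These reach 23 mm below this point
- rinse_tub: the larger white plastic tub, empty, fixed to the bench: outside 220 mm (its x) by 190 mm (its y), 120 mm high; wall 4 mm, with a rolled rim 10 mm wide from the wall's inner face outwards. Origin: centre of its underside. Inner faces at x = +-106 mm, y = +-91 mm. The grid may hang on any of the four sides; hung, its handle point is 165 mm above the bench
- paint_tub: the smaller white plastic tub, empty, fixed to the bench: outside 160 mm by 160 mm, 110 mm high, same wall and rim. Origin: centre of its underside; its x axis is the grid's x axis at the start. The grid starts hung on the rim of its -x side, its handle point 155 mm above the bench
- cup: clear plastic cup, 76 mm diameter, 95 mm high, a bystander, beyond the work. Origin: centre of its underside
- jar: glass jar with a lid, 68 mm diameter, 85 mm high, a bystander. Origin: centre of its underside
- brush: flat brush with a wooden handle, 200 mm long, lying on the bench, a bystander

How it is judged:
At the end, for the whole second after the job is handed in: Sleeve on the stand's shoulder: centre 92-101 mm above the bench, within 5 mm of the axis, tilt < 0.06 rad. Grid hung by its hooks on the rinse tub's rim, inside: handle point 157-172 mm above the bench, within the tub's outline, tilt < 0.2 rad (horizontal distance between sleeve_center and stand below 0.005 m and z of sleeve_center in the frame of stand between 0.092 and 0.101 m and angle between sleeve_center's own z axis and vertical below 0.06 rad and z of grid_handle in the frame of rinse_tub between 0.157 and 0.172 m and x of grid_handle in the frame of rinse_tub between -0.11 and 0.11 m and y of grid_handle in the frame of rinse_tub between -0.095 and 0.095 m and angle between grid_handle's own z axis and vertical below 0.2 rad); the robot touches nothing.
It fails at once if the cup is moved more than 30 mm (distance of cup from where it was at the start of the episode above 0.03 m).
It fails at once if the jar is moved more than 30 mm (distance of jar from where it was at the start of the episode above 0.03 m).
It fails at once if the brush is moved more than 30 mm (distance of brush from where it was at the start of the episode above 0.03 m).
It also fails if it takes over 72 s, if anything falls off the work surface, if the arm or the gripper's body presses on something with over 40 N, if the wrist force passes 120 N, or if a joint passes its speed limit or range.

### The arm

A 7-joint arm with a two-finger parallel gripper is mounted at the origin on the work surface. World frame = base frame: x ahead of the robot, y to its left, z up, the work surface at z = 0. Lengths are in m, angles in rad, forces in N, time in s.
With the tool pointing down it reaches from about 0.4 to 0.85 m from the base axis. Payload 10.4 kg.
Tool frame: the origin (TCP) lies midway between the tips of the shut fingers; the grasp point (between the pads) lies 19 mm behind it; x points along the fingers, z is the direction in which the jaws open and shut, and the axes are right-handed (so a half turn about x gives the same grasp; the last joint's range is limited). The gripper opens to 87 mm and grips with 3 to 60 N. Pads are 19 mm wide; open, the fingers measure 117 mm over their backs; the gripper's body (75 mm by 190 mm) begins 51 mm behind the grasp point.
Start: joints at [1.258, 0.332, -0.065, 1.46, 0.022, 1.35, -0.088], TCP at [0.179, -0.599, 0.223] pointing down, gripper open.
Joint ranges: [-2.6, 2.6], [-0.5, 2.12], [-1.47, 1.34], [0.16, 2.42], [-1.27, 4.41], [0.06, 2.06], [-2.6, 2.6]. Speed limits (rad/s): [2.22, 2.22, 2.79, 2.79, 3.14, 3.14, 3.14].

### API

Orientations are given as a unit quaternion [x, y, z, w].
In Python, from bench import read_state, camera, camera_params, close_job gives the robot as it stands.
- The arm moves only by the tool arm_command, never from a script. Its argument "targets" is a list of rows, each a list of 7 numbers: the closure in counts, from 0 (fully open) to 255 (shut), then the shift along the tool's x, y, z in mm, then the turn, a rotation vector about the tool's x, y, z in rad. A call has 1 to 10 rows; each row is the pose to reach, as a shift and turn from the pose commanded when the call began, along the tool's axes at that moment; what a row does not reach only later rows make up. A row lasts 1/10 s, in which the tool goes at most 50 mm and 8.59 degrees, less where a joint would pass 70% of its speed; a pose out of reach is approached as far as the arm can. A call with a gripper value outside its range is refused whole. The fingers move at their own pace and stop on an object; "newtons" is the grip in N (left out, the last holds). Time passes only in rows, so rows that repeat a pose let the fingers close. It gives the time, the measured TCP pose, the force and the opening at its end, in the units of the state.
- read_state(): the state, without advancing time (a new reading comes with each control period).
- camera(name): name is "side" or "top" or "wrist"; returns the picture (384x512x3 uint8, red, green, blue); there is no depth.
- camera_params(name): a dict with "intrinsics" (3x3 intrinsics, pixels), "xyz" and "orientation" of the camera in the world; the wrist camera has in their place "mount" (4x4, takes a point from camera to tool coordinates, whose origin is the TCP and whose axes are the tool frame's). Camera axes: x right, y down, z forward; pixel columns grow to the right and rows downward; lengths in m; the calibration is good to about 2 mm. A picture is of the moment at which its call begins: read the wrist's pose just before it. camera_params takes no time and is no camera call.
- close_job(): hands the job in, once; it reports no verdict.
The state is a dict: "time": time; "joint_positions": joint angles; "joint_vel": joint speeds; "joint_torque": joint torques, N m; "ee_pos": TCP position; "eef_rot": TCP orientation; "ft_force": force on the tool from outside, world axes, zero at the start; "torque": the same for the moment, N m; "width": finger opening in m.
Only numpy, scipy, OpenCV 4.12 (cv2) and the standard library are available. Lean on these libraries where they do the work, as an engineer would, in place of code of your own. Each camera call takes 0.05 s, during which the arm holds its last target.

## Working session

There is one attempt and no reset: what is moved stays moved. The work goes in short steps, Python scripts to look and compute and a tool call to move; the robot and the scene stay as the last step left them, time stands still between calls to the robot, and variables do not carry over. Pictures are saved under pics/ and viewed, and the job is handed in when it is done.

Besides the shell and the picture viewer there is one more tool, called in YAML: its name, and indented under it one key for each argument. arm_command: Moves the arm, as the interface text tells. Its arguments: {"type":"object","properties":{"targets":{"type":"array"},"newtons":{"type":"number"}},"required":["targets"]}

```bash
ls; mkdir -p pics
python3 - <<'E'
from bench import *
import cv2,json
s=read_state(); print({k:s[k] for k in('time','ee_pos','eef_rot','ft_force','width')})
for n in("side","top","wrist"):
    cv2.imwrite(f"pics/{n}0.png",camera(n)[:,:,::-1]); print(n,camera_params(n))
E
```

```text
pics
{'time': 0.0, 'ee_pos': array([ 0.1784958 , -0.59853684,  0.22173991]), 'eef_rot': array([ 0.42284096,  0.56739676, -0.42225358,  0.56654068]), 'ft_force': array([-0.00069768,  0.33493519, -0.4754522 ]), 'width': 0.08683321562871713}
side {'intrinsics': array([[360.39093902,   0.        , 253.67695012],
       [  0.        , 360.39093902, 193.71100174],
       [  0.        ,   0.        ,   1.        ]]), 'xyz': array([0.5931988 , 0.6097124 , 0.74549168]), 'orientation': array([-0.03570342,  0.92213374, -0.38485025,  0.01687963])}
top {'intrinsics': array([[415.89483431,   0.        , 255.4961135 ],
       [  0.        , 415.89483431, 191.43586209],
       [  0.        ,   0.        ,   1.        ]]), 'xyz': array([0.48975961, 0.00539865, 1.32131236]), 'orientation': array([-0.69726951,  0.71423352, -0.04653662,  0.03898787])}
wrist {'intrinsics': array([[329.68928541,   0.        , 252.78988633],
       [  0.        , 329.68928541, 188.1895224 ],
       [  0.        ,   0.        ,   1.        ]]), 'mount': array([[-6.52668306e-04, -2.48591050e-01,  9.68608313e-01,
        -1.62387622e-01],
       [-7.95280864e-04, -9.68608084e-01, -2.48591527e-01,
         6.80791688e-02],
       [ 9.99999471e-01, -9.32563467e-04,  4.34480093e-04,
        -4.74783560e-04],
       [ 0.00000000e+00,  0.00000000e+00,  0.00000000e+00,
         1.00000000e+00]])}
```

View pics/top0.png

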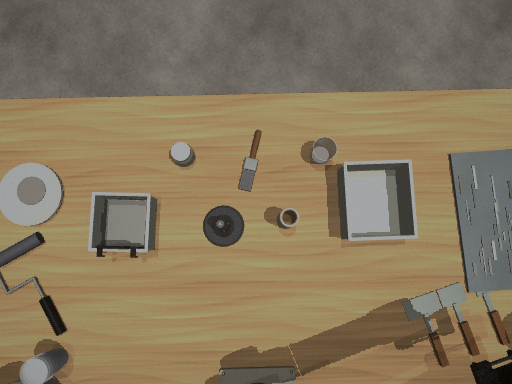

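View pics/side0.png

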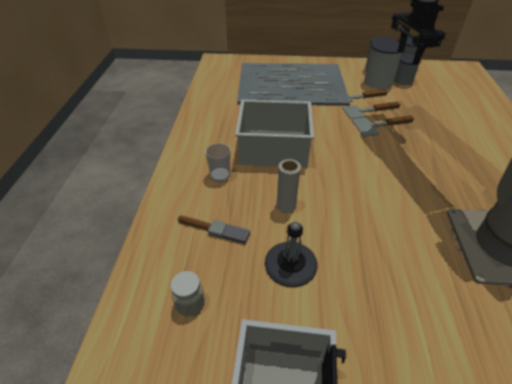

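View pics/wrist0.png

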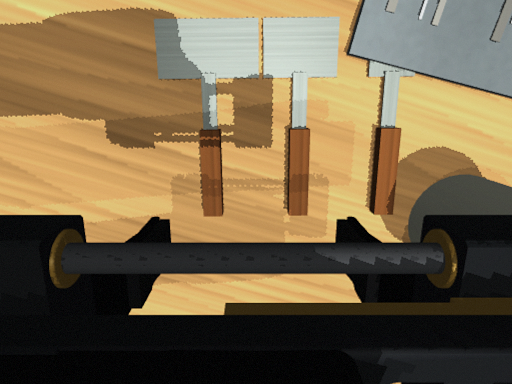

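```bash
cat > h.py <<'E'
import numpy as np,cv2
from scipy.spatial.transform import Rotation as R
from bench import *
def ray(n,uv,st=None):
    p=camera_params(n);K=p['intrinsics']
    d=np.linalg.inv(K)@np.array([uv[0],uv[1],1.])
    if n=='wrist':
        M=np.array(p['mount']);Rt=R.from_quat(st['eef_rot']).as_matrix()
        return Rt@M[:3,3]+st['ee_pos'],Rt@M[:3,:3]@d
    return np.array(p['xyz']),R.from_quat(p['orientation']).as_matrix()@d
def onz(n,uv,z,st=None):
    o,d=ray(n,uv,st);return o+d*(z-o[2])/d[2]
def proj(n,X,st=None):
    p=camera_params(n);K=p['intrinsics']
    if n=='wrist':
        M=np.array(p['mount']);Rt=R.from_quat(st['eef_rot']).as_matrix()
        o=Rt@M[:3,3]+st['ee_pos'];Rc=Rt@M[:3,:3]
    else: o=np.array(p['xyz']);Rc=R.from_quat(p['orientation']).as_matrix()
    q=K@(Rc.T@(np.array(X)-o));return q[:2]/q[2]
def totool(st,dw): # world shift -> tool axes mm
    return R.from_quat(st['eef_rot']).inv().apply(dw)*1000
E
python3 - <<'E'
import cv2,numpy as np
t=cv2.imread('pics/top0.png');s=cv2.imread('pics/side0.png')
def c(im,x,y,w,h,k):return cv2.resize(im[y:y+h,x:x+w],None,fx=k,fy=k,interpolation=cv2.INTER_NEAREST)
a=np.hstack([c(t,80,180,80,80,5),c(t,195,180,80,80,5)][:2])
cv2.imwrite('pics/c1.png',a)
a=np.hstack([c(t,335,150,85,100,4),c(t,265,190,45,50,8)]);cv2.imwrite('pics/c2.png',a)
cv2.imwrite('pics/c3.png',np.hstack([c(s,225,310,130,74,4)]))
cv2.imwrite('pics/c4.png',np.hstack([c(s,255,150,75,140,4),c(s,230,90,90,90,5)[:560]][:1]))
E
```

```text
(no output)
```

View pics/c1.png

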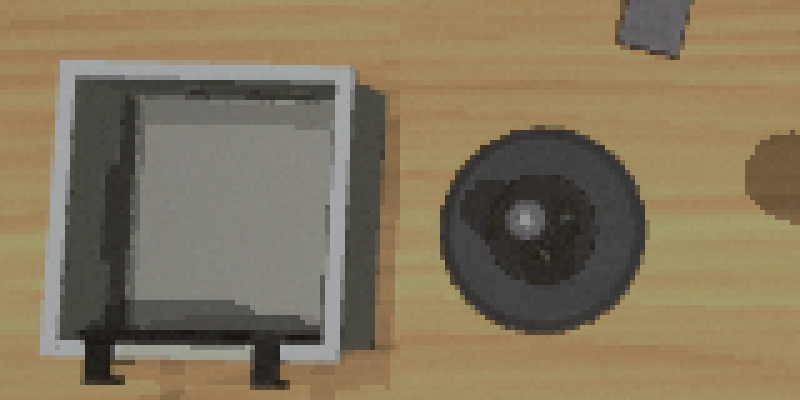

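View pics/c2.png

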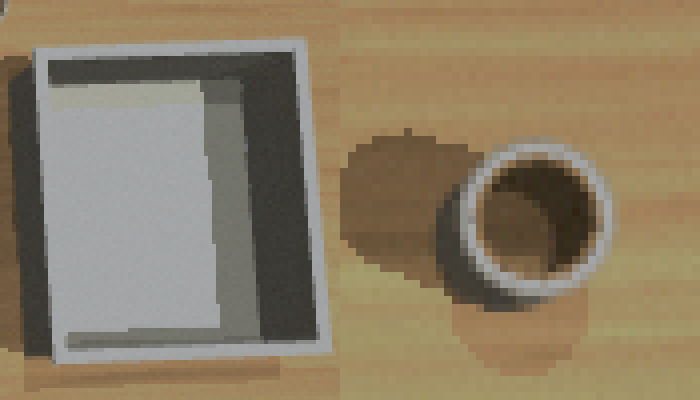

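View pics/c3.png

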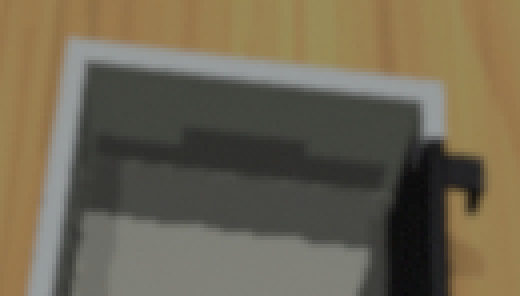

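View pics/c4.png

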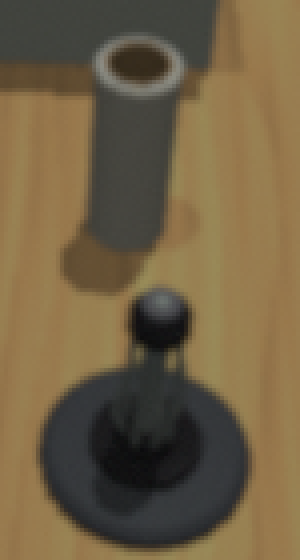

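```bash
cat > m.py <<'E'
from h import *
t=cv2.imread('pics/top0.png');s=cv2.imread('pics/side0.png')
def corners(n,pts,z):
    P=np.array([onz(n,p,z) for p in pts]);print(n,P[:,:2].round(4).tolist(),'c',P.mean(0).round(4));
    e=np.roll(P,-1,0)-P;print('  sides',np.linalg.norm(e,axis=1).round(4),'ang',np.degrees(np.arctan2(e[:,1],e[:,0])).round(1));return P
def quad(im,box,th):
    x,y,w,h=box;g=im[y:y+h,x:x+w].astype(int);hsv=cv2.cvtColor(im[y:y+h,x:x+w],cv2.COLOR_BGR2HSV)
    m=((hsv[...,1]<45)&(hsv[...,2]>th)).astype(np.uint8)
    c=max(cv2.findContours(m,0,1)[0],key=cv2.contourArea)
    hull=cv2.convexHull(c);ap=cv2.approxPolyDP(hull,6,True)[:,0]+[x,y];return ap,cv2.minAreaRect(c)
for n,b,z in(('top',(84,184,75,75),.11),('top',(337,154,82,92),.12)):
    q,_=quad(t,b,135);print(q.tolist());corners(n,q,z) if len(q)>=3 else 0
# sleeve ring
def ring(im,box,th,n,z):
    x,y,w,h=box;hsv=cv2.cvtColor(im[y:y+h,x:x+w],cv2.COLOR_BGR2HSV)
    m=((hsv[...,1]<60)&(hsv[...,2]>th)).astype(np.uint8)
    c=max(cv2.findContours(m,0,1)[0],key=cv2.contourArea)
    e=cv2.fitEllipse(cv2.convexHull(c)+np.array([x,y]));print(n,'ring',e,onz(n,e[0],z).round(4))
ring(t,(278,204,24,26),130,'top',.15)
ring(s,(274,156,32,20),110,'side',.15)
# foot
for n,im,b in(('top',t,(198,200,52,50)),('side',s,(258,236,70,56))):
    x,y,w,h=b;hsv=cv2.cvtColor(im[y:y+h,x:x+w],cv2.COLOR_BGR2HSV)
    m=((hsv[...,2]<85)&((hsv[...,1]<90)|(hsv[...,2]<40))).astype(np.uint8)
    c=max(cv2.findContours(m,0,1)[0],key=cv2.contourArea)
    e=cv2.fitEllipse(cv2.convexHull(c)+np.array([x,y]));print(n,'foot',e,onz(n,e[0],.008).round(4))
E
python3 m.py
```

```text
[[92, 192], [150, 193], [147, 251], [88, 250]]
top [[0.6465, 0.4685], [0.6396, 0.2993], [0.4717, 0.3069], [0.4787, 0.4761]] c [0.5591 0.3877 0.11  ]
  sides [0.1693 0.1681 0.1693 0.1679] ang [-92.3 177.4  87.6  -2.6]
[[410, 160], [417, 237], [349, 240], [344, 162]]
top [[0.7183, -0.4668], [0.4925, -0.4713], [0.4888, -0.2746], [0.7168, -0.2716]] c [ 0.6041 -0.3711  0.12  ]
  sides [0.2258 0.1968 0.228  0.1952] ang [-178.9   91.1    0.7  -89.5]
top ring ((289.3493347167969, 216.77777099609375), (19.095935821533203, 19.2209529876709), 56.39559555053711) [ 0.5579 -0.1025  0.15  ]
side ring ((289.4658203125, 166.199462890625), (13.47339916229248, 21.735557556152344), 94.45037841796875) [ 0.5599 -0.0964  0.15  ]
top foot ((223.10462951660156, 225.67120361328125), (40.53565979003906, 40.933929443359375), 30.883920669555664) [0.5432 0.094  0.008 ]
side foot ((291.232421875, 261.94732666015625), (49.78322982788086, 51.28947448730469), 96.22782897949219) [0.5446 0.0959 0.008 ]
```

Run:
```python
from h import *
s=read_state();M=R.from_quat(s['eef_rot']).as_matrix();print(M.round(3))
# want tool x=-z; tool z = +-world x dir
for sg in(1,-1):
    z=np.array([sg,0,0.]);x=np.array([0,0,-1.]);y=np.cross(z,x)
    T=np.c_[x,y,z];print(sg,(R.from_quat(s['eef_rot']).inv()*R.from_matrix(T)).as_rotvec().round(3))
print(s['ee_pos'],totool(s,np.array([.558,-.1,.28])-s['ee_pos']))
```

```text
[[-0.     0.958  0.286]
 [ 0.001  0.286 -0.958]
 [-1.    -0.    -0.001]]
1 [-1.281e+00 -1.000e-03 -1.000e-03]
-1 [ 1.861e+00 -1.000e-03  1.000e-03]
[ 0.17850692 -0.59867691  0.22195505] [ -57.68017633  506.16123338 -369.50869588]
```

arm_command:
  targets:
    - [0,-80,100,-80,-0.13,0,0]
    - [0,-80,150,-110,-0.26,0,0]
    - [0,-80,190,-140,-0.39,0,0]
    - [0,-80,230,-170,-0.52,0,0]
    - [0,-80,270,-200,-0.65,0,0]
    - [0,-80,310,-230,-0.78,0,0]
    - [0,-80,350,-260,-0.91,0,0]
    - [0,-80,400,-290,-1.04,0,0]
    - [0,-80,450,-330,-1.16,0,0]
    - [0,-80,506,-369,-1.281,0,0]

```text
time: 1.15
ee_pos: [0.4733, -0.2094, 0.301]
eef_rot: [-0.002, 0.707, 0.001, 0.707]
ft_force: [1.5, -0.6, -0.8]
width: 0.0871
```

arm_command:
  targets:
    - [0,0,0,0,0,0,0]
    - [0,0,0,0,0,0,0]

```text
time: 1.35
ee_pos: [0.473, -0.2101, 0.3006]
eef_rot: [-0.001, 0.707, 0.001, 0.707]
ft_force: [-0.3, -0.5, 0.9]
width: 0.0866
```

Run:
```python
from h import *
s=read_state();im=camera('wrist')[:,:,::-1];cv2.imwrite('pics/w1.png',im)
import pickle;pickle.dump(s,open('w1.pkl','wb'))
print(s['time'],s['ee_pos'],R.from_quat(s['eef_rot']).as_matrix().round(3),s['joint_positions'].round(2))
```

```text
1.35 [ 0.47299732 -0.2100705   0.30062237] [[-0.    -0.002  1.   ]
 [ 0.     1.     0.002]
 [-1.     0.    -0.   ]] [ 0.82  0.1  -0.53  1.59  0.05  1.47  0.3 ]
```

View pics/w1.png

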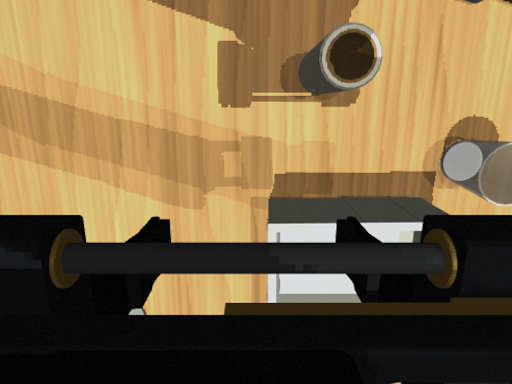

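arm_command:
  targets:
    - [0,0,35,25,0,0,0]
    - [0,0,70,55,0,0,0]
    - [0,0,108,85,0,0,0]
    - [0,0,108,85,0,0,0]
    - [0,0,108,85,0,0,0]

```text
time: 1.9
ee_pos: [0.5574, -0.1038, 0.3003]
eef_rot: [0.0, 0.707, -0.0, 0.707]
ft_force: [-0.9, -0.7, -0.1]
width: 0.087
```

Run:
```python
from h import *
s=read_state();im=camera('wrist')[:,:,::-1].copy();cv2.imwrite('pics/w2.png',im)
import pickle;pickle.dump(s,open('w2.pkl','wb'))
print(s['time'],s['ee_pos'])
```

```text
1.9 [ 0.55744973 -0.10378387  0.30031526]
```

View pics/w2.png

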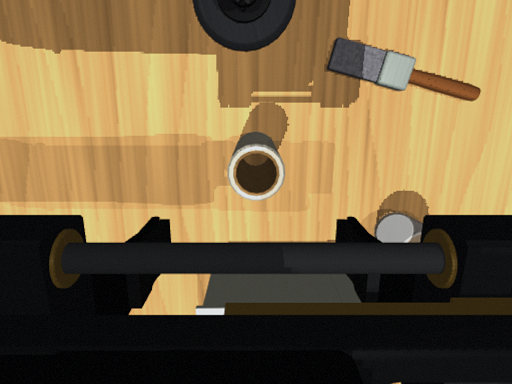

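The ring shows at about (256,171), nicely between the fingers; the stand's foot is at the top (245,0). Fit the ring.

Run:
```python
from h import *
import pickle
for f,b in(('w1',(318,20,68,72)),('w2',(224,138,66,68))):
    s=pickle.load(open(f+'.pkl','rb'));im=cv2.imread(f'pics/{f}.png');x,y,w,h=b
    hsv=cv2.cvtColor(im[y:y+h,x:x+w],cv2.COLOR_BGR2HSV);m=((hsv[...,1]<60)&(hsv[...,2]>165)).astype(np.uint8)
    c=max(cv2.findContours(m,0,1)[0],key=cv2.contourArea)
    e=cv2.fitEllipse(cv2.convexHull(c)+np.array([x,y]));P=onz('wrist',e[0],.15,s);print(f,e,P.round(4),totool(s,P-s['ee_pos']).round(1), 57/1000*329.7/.312)
s=read_state()
print(proj('wrist',[.5437,.095,.147],s))
```

```text
w1 ((351.5730895996094, 55.13149642944336), (57.29397964477539, 63.673648834228516), 33.29267120361328) [ 0.5608 -0.1002  0.15  ] [150.6 109.6  88.2] 60.23365384615384
w2 ((255.24562072753906, 172.4103240966797), (54.604530334472656, 55.89717483520508), 114.01209259033203) [ 0.56   -0.1003  0.15  ] [150.3   3.5   2.7] 60.23365384615384
[235.61900846 -61.23919503]
```

arm_command:
  newtons: 25
  targets:
    - [0,30,3.5,2.7,0,0,0]
    - [0,75,3.5,2.7,0,0,0]
    - [0,120,3.5,2.7,0,0,0]
    - [0,160,3.5,2.7,0,0,0]
    - [0,190,3.5,2.7,0,0,0]
    - [0,200,3.5,2.7,0,0,0]
    - [0,200,3.5,2.7,0,0,0]

```text
time: 2.65
ee_pos: [0.5592, -0.1015, 0.1001]
eef_rot: [0.001, 0.708, -0.001, 0.706]
ft_force: [0.1, 0.2, 1.1]
width: 0.0872
```

arm_command:
  newtons: 25
  targets:
    - [255,0,0,0,0,0,0]
    - [255,0,0,0,0,0,0]
    - [255,0,0,0,0,0,0]
    - [255,0,0,0,0,0,0]
    - [255,0,0,0,0,0,0]
    - [255,0,0,0,0,0,0]
    - [255,0,0,0,0,0,0]
    - [255,0,0,0,0,0,0]

```text
time: 3.45
ee_pos: [0.5605, -0.0997, 0.1014]
eef_rot: [-0.0, 0.707, -0.0, 0.707]
ft_force: [-1.0, 0.3, 6.5]
width: 0.0563
```

arm_command:
  targets:
    - [255,-20,0,0,0,0,0]
    - [255,-60,0,0,0,0,0]
    - [255,-105,0,0,0,0,0]
    - [255,-150,10,0,0,0,0]
    - [255,-178,40,-5,0,0,0]
    - [255,-178,80,-10,0,0,0]
    - [255,-178,110,-16,0,0,0]
    - [255,-178,120,-16,0,0,0]
    - [255,-178,120,-16,0,0,0]
    - [255,-178,120,-16,0,0,0]

```text
time: 4.45
ee_pos: [0.5444, 0.0189, 0.2784]
eef_rot: [0.0, 0.707, -0.001, 0.707]
ft_force: [-0.6, -1.3, -0.9]
width: 0.0563
```

Run:
```python
from h import *
s=read_state();im=camera('wrist')[:,:,::-1].copy();cv2.imwrite('pics/w3.png',im);cv2.imwrite('pics/s3.png',camera('side')[:,:,::-1])
import pickle;pickle.dump(s,open('w3.pkl','wb'))
print(s['time'],s['ee_pos'],s['width'],s['ft_force'])
```

```text
4.45 [0.54437719 0.01893608 0.2784047 ] 0.0563326377717739 [-0.5645584  -1.28936515 -0.94177962]
```

View pics/w3.png

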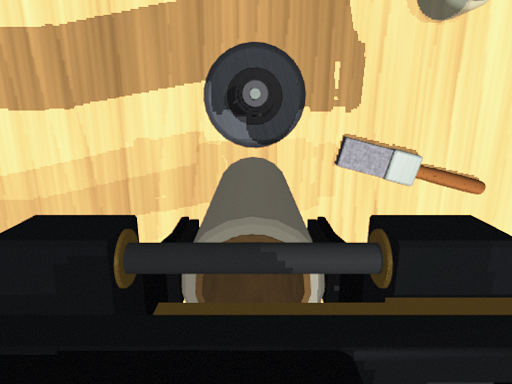

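View pics/s3.png

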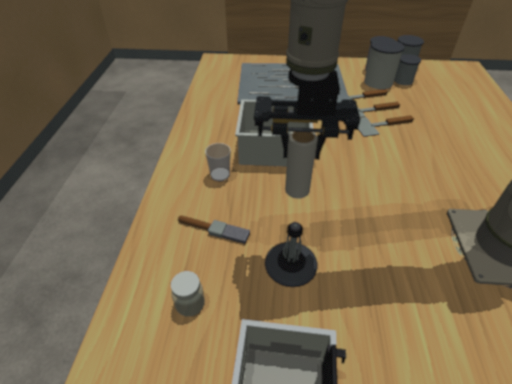

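Run:
```python
from h import *
import pickle
s=pickle.load(open('w3.pkl','rb'));im=cv2.imread('pics/w3.png')
g=im[73:113,235:275];hsv=cv2.cvtColor(g,cv2.COLOR_BGR2GRAY);print(hsv[::4,::3])
m=(hsv>85).astype(np.uint8);c=max(cv2.findContours(m,0,1)[0],key=cv2.contourArea)
e=cv2.fitEllipse(c+np.array([235,73]));P=onz('wrist',e[0],.147,s);print(e,P,totool(s,P-s['ee_pos']))
# foot
g=im[35:155,195:315];hsv=cv2.cvtColor(g,cv2.COLOR_BGR2HSV)
m=((hsv[...,2]<110)&((hsv[...,1]<90))).astype(np.uint8);c=max(cv2.findContours(m,0,1)[0],key=cv2.contourArea)
e=cv2.fitEllipse(cv2.convexHull(c)+np.array([195,35]));print(e,onz('wrist',e[0],.008,s))
cv2.imwrite('pics/c5.png',cv2.resize(im[30:310,170:340],None,fx=2.1,fy=2.1,interpolation=2))
# expected bottom-of-sleeve leading edge
t=s['ee_pos']
for dz in(.075,.178): print(proj('wrist',[t[0],t[1]+.0285,t[2]+.049-.15],s),proj('wrist',[t[0],t[1],t[2]+.049-.15],s))
print(proj('wrist',[t[0]-.0285,t[1],t[2]+.049],s),proj('wrist',[t[0]+.0285,t[1],t[2]+.049],s),proj('wrist',[t[0],t[1]+.0285,t[2]+.049],s))
```

```text
[[ 62  35  38  39  42  42  41  41  41  43  43  42  40  65]
 [ 38  38  42  42  39  38  42  43  42  43  42  41  43  32]
 [ 37  39  40  40  35  80 106 105  98  41  41  41  43  43]
 [ 35  41  40  58 100 101 101  99 103 101  69  42  37  40]
 [ 33  35  37 104 100  79 174 175 108 103 103  41  43  40]
 [ 36  29  30 103 101 153 166 166 173 100 103  54  35  39]
 [ 38  23  37 101 100  69 171 175  99 102 103  40  35  40]
 [ 58  38  39  53 101 101 104 101 103 100  70  37  40  39]
 [ 25  34  40  39  36  79 101 103  92  46  41  40  39  40]
 [ 25  24  27  39  24  40  39  37  36  29  39  34  37  36]]
((254.7782440185547, 93.12979888916016), (24.09163475036621, 25.137271881103516), 177.39718627929688) [0.54645952 0.09553549 0.147     ] [131.35828672  76.67904711   2.07993349]
((254.25242614746094, 94.25933074951172), (101.01272583007812, 104.97196960449219), 1.8519227504730225) [0.54664298 0.09802264 0.008     ]
[252.44301284 154.30530953] [252.51887739 188.62669612]
[252.44301284 154.30530953] [252.51887739 188.62669612]
[178.25020215 286.82017595] [326.37011788 286.54431587] [252.12558658 216.57514036]
```

View pics/c5.png

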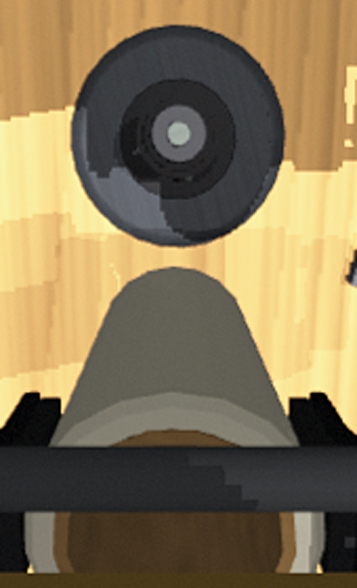

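arm_command:
  newtons: 40
  targets:
    - [255,0,30,2,0,0,0]
    - [255,0,60,2,0,0,0]
    - [255,0,77.5,2,0,0,0]
    - [255,0,77.5,2,0,0,0]
    - [255,0,77.5,2,0,0,0]
    - [255,10,77.5,2,0,0,0]
    - [255,20,77.5,2,0,0,0]
    - [255,30,77.5,2,0,0,0]
    - [255,36,77.5,2,0,0,0]
    - [255,36,77.5,2,0,0,0]

```text
time: 5.55
ee_pos: [0.5457, 0.0974, 0.2415]
eef_rot: [-0.0, 0.708, -0.0, 0.706]
ft_force: [0.0, 0.5, -0.5]
width: 0.0564
```

Run:
```python
from h import *
s=read_state();im=camera('wrist')[:,:,::-1].copy();cv2.imwrite('pics/w4.png',im);cv2.imwrite('pics/s4.png',cv2.resize(camera('side')[80:330,200:400,::-1],None,fx=2.4,fy=2.4))
print(s['time'],s['ee_pos'],s['width'],s['ft_force'],s['torque'])
```

```text
5.55 [0.54573676 0.09743276 0.24154015] 0.056375809764393055 [ 0.04912055  0.46935658 -0.45923746] [-0.05015423 -0.07586791 -0.02793778]
```

View pics/s4.png

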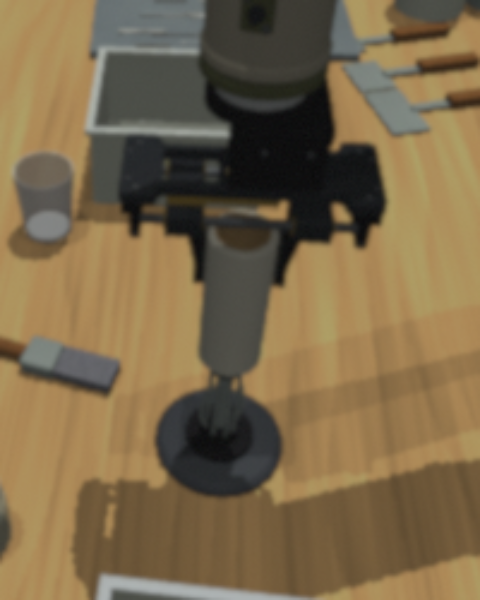

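View pics/w4.png

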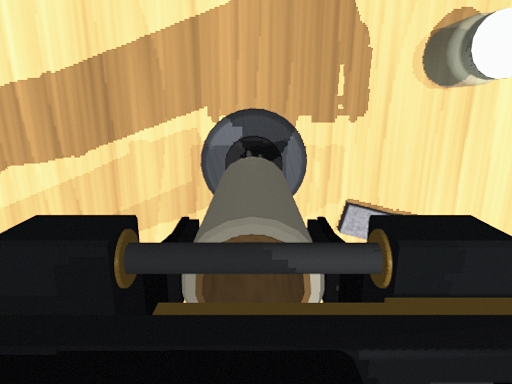

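The sleeve's lower end now hides the cap and the force is nil, so it has entered. Continue down.

arm_command:
  targets:
    - [255,10,0,0,0,0,0]
    - [255,20,0,0,0,0,0]
    - [255,30,0,0,0,0,0]
    - [255,40,0,0,0,0,0]
    - [255,40,0,0,0,0,0]

```text
time: 6.15
ee_pos: [0.5454, 0.0975, 0.2009]
eef_rot: [-0.0, 0.708, -0.0, 0.706]
ft_force: [0.2, 0.6, -1.1]
width: 0.0566
```

arm_command:
  targets:
    - [255,8,0,0,0,0,0]
    - [255,16,0,0,0,0,0]
    - [255,24,0,0,0,0,0]
    - [255,32,0,0,0,0,0]
    - [255,40,0,0,0,0,0]
    - [255,40,0,0,0,0,0]

```text
time: 6.75
ee_pos: [0.546, 0.0973, 0.1615]
eef_rot: [-0.0, 0.707, -0.0, 0.707]
ft_force: [1.1, -1.4, -8.3]
width: 0.0562
```

arm_command:
  targets:
    - [255,8,0,0,0,0,0]
    - [255,16,0,0,0,0,0]
    - [255,24,0,0,0,0,0]
    - [255,30,0,0,0,0,0]
    - [255,34,0,0,0,0,0]
    - [255,34,0,0,0,0,0]

```text
time: 7.35
ee_pos: [0.5464, 0.0976, 0.1285]
eef_rot: [-0.0, 0.707, -0.0, 0.707]
ft_force: [1.7, -1.6, -3.4]
width: 0.056
```

arm_command:
  targets:
    - [255,3,0,0,0,0,0]
    - [255,5,0,0,0,0,0]
    - [255,5,0,0,0,0,0]

```text
time: 7.65
ee_pos: [0.5465, 0.0977, 0.124]
eef_rot: [-0.0, 0.707, -0.0, 0.707]
ft_force: [0.1, -1.7, 1.4]
width: 0.0563
```

arm_command:
  targets:
    - [255,2,0,0,0,0,0]
    - [255,3,0,0,0,0,0]
    - [255,3,0,0,0,0,0]

```text
time: 7.95
ee_pos: [0.5468, 0.0977, 0.1233]
eef_rot: [-0.0, 0.707, -0.001, 0.708]
ft_force: [-8.2, -5.5, 24.6]
width: 0.0561
```

arm_command:
  targets:
    - [255,-2,0,0,0,0,0]
    - [0,-2,0,0,0,0,0]
    - [0,-2,0,0,0,0,0]
    - [0,-2,0,0,0,0,0]
    - [0,-2,0,0,0,0,0]
    - [0,-2,0,0,0,0,0]

```text
time: 8.55
ee_pos: [0.5462, 0.098, 0.1227]
eef_rot: [-0.0, 0.707, 0.0, 0.707]
ft_force: [0.1, 0.9, -0.5]
width: 0.0846
```

arm_command:
  targets:
    - [0,-20,0,0,0,0,0]
    - [0,-50,0,0,0,0,0]
    - [0,-90,0,0,0,0,0]
    - [0,-140,0,0,0,0,0]
    - [0,-160,0,0,0,0,0]
    - [0,-160,0,0,0,0,0]

```text
time: 9.15
ee_pos: [0.5475, 0.0985, 0.2863]
eef_rot: [0.0, 0.705, 0.0, 0.709]
ft_force: [0.0, -0.1, -0.1]
width: 0.0868
```

Run:
```python
from h import *
s=read_state();im=camera('wrist')[:,:,::-1].copy();cv2.imwrite('pics/w5.png',im);cv2.imwrite('pics/s5.png',cv2.resize(camera('side')[80:330,200:400,::-1],None,fx=2.4,fy=2.4))
import pickle;pickle.dump(s,open('w5.pkl','wb'))
print(s['time'],s['ee_pos'],s['width'],s['ft_force'])
```

```text
9.15 [0.54754699 0.09851273 0.28628913] 0.0867904209929043 [ 0.02205837 -0.14415611 -0.11883667]
```

View pics/s5.png

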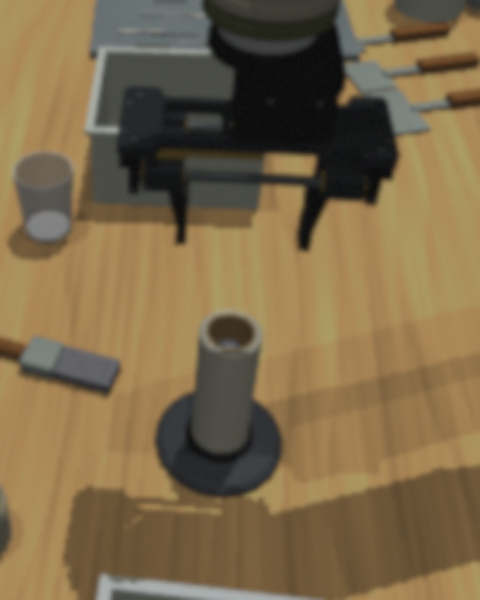

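View pics/w5.png

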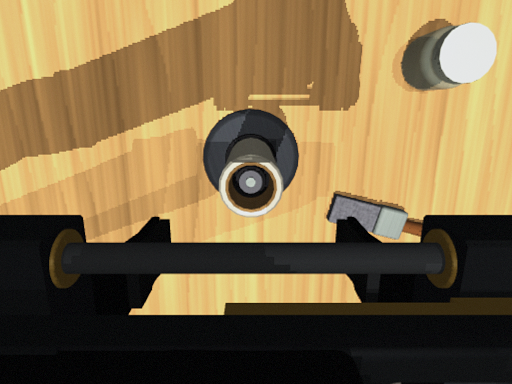

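arm_command:
  targets:
    - [0,-15,40,-8,0,0,0]
    - [0,-15,80,-15,0,0,0]
    - [0,-15,120,-22,0,0,0]
    - [0,-15,160,-30,0.01,0,0]
    - [0,-15,200,-37,0.02,0,0]
    - [0,-15,240,-44,0.03,0,0]
    - [0,-15,270,-50,0.044,0,0]
    - [0,-15,287,-53,0.044,0,0]
    - [0,-15,287,-53,0.044,0,0]
    - [0,-15,287,-53,0.044,0,0]

```text
time: 10.25
ee_pos: [0.4931, 0.3844, 0.2964]
eef_rot: [0.015, 0.708, -0.016, 0.706]
ft_force: [0.4, -0.1, -0.4]
width: 0.0873
```

arm_command:
  targets:
    - [0,0,0,0,0,0,0]
    - [0,0,0,0,0,0,0]

```text
time: 10.45
ee_pos: [0.494, 0.3835, 0.2976]
eef_rot: [0.016, 0.707, -0.016, 0.707]
ft_force: [0.7, -0.5, -0.4]
width: 0.0871
```

Run:
```python
from h import *
s=read_state();im=camera('wrist')[:,:,::-1].copy();cv2.imwrite('pics/w6.png',im)
import pickle;pickle.dump(s,open('w6.pkl','wb'))
print(s['time'],s['ee_pos'],s['width'],R.from_quat(s['eef_rot']).as_matrix().round(3))
```

```text
10.45 [0.49397537 0.38352535 0.29757877] 0.08712510832890802 [[ 0.     0.046  0.999]
 [-0.001  0.999 -0.046]
 [-1.    -0.001  0.   ]]
```

View pics/w6.png

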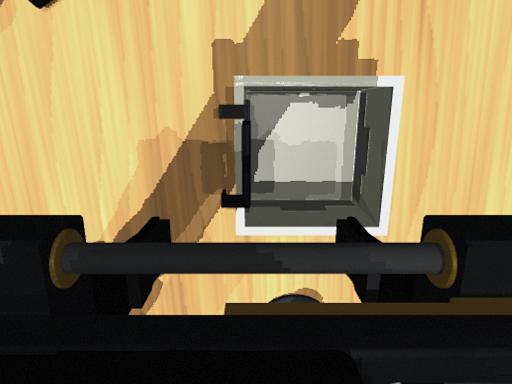

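Run:
```python
from h import *
import pickle
s=pickle.load(open('w6.pkl','rb'));im=cv2.imread('pics/w6.png')
cv2.imwrite('pics/c6.png',cv2.resize(im[90:240,205:300],None,fx=4,fy=4,interpolation=0))
g=im.max(2)
print(g[115:215:6,228:262])
```

```text
[[ 29  31  28  29  29  30  32  30  31  29  29  30  29  30  30  29  31  43
   39  34  42  43  96 108 106 105 124 130 131 133 130 131 130 132]
 [125 126 126 128 128 122 153 176 182 181 171 166 180 188  97   7   2   2
    6   5   6   2  38  95 107 106 104 103 126 131 133 130 131 134]
 [127 125 130 129 128 124 129 129 133 133 133 135 138  90  29  17  24  26
   27  27  27  13  40  94 107 104 104 107 105 101 125 129 129 131]
 [128 128 127 129 127 124 158 142 133 134 132 134 140  88  29  16  22  24
   26  27  28  14  40  95 107 102 101 105 106 101 124 127 130 129]
 [114 122 125 129 129 127 149 138 134 133 133 134 139  90  27  15  24  23
   27  28  24  14  23  61  66  65  64  64  63  83  94  95  94  95]
 [ 91  92  97 100 103 100 129 135 134 133 133 134 137  90  27  15  22  26
   24  29  26  18  26  61  68  66  67  66  70  66  64  66  65  61]
 [ 92  95  94  93  99 103 111 120 125 127 127 109 105  71  20  17  16  26
   24  25  25   7  26  61  69  69  67  67  65  63  56 148 170 165]
 [ 95  93  94  92  93  96  98 103 102 104 106 107 109  68  22   7  10   7
   11  12  13   7  23  62  65  67  64  
[... 597 characters left out ...]
  94  98  97  92 125 194 167 117 101 102 103 106  88  36  10  13  16
   15  17  18   9  26  58  66  64  63  63  65  64  66  64  65  65]
 [ 91 109 186 204 200 198 198 169 115  98  99  98  98 104  49   5  12  16
   14  15  14   6  37  88 100 100  96  97  83  73  73  76  75  74]
 [ 10   7  11  12   6  11   8   9   9   8   9  11   7  11  12  10  14  15
   11  16  14   7  45 100 112 112 113 112 111 113 114 112  99  92]
 [  8   8  13   7   9   9   6   4   9   7   7  10   7   6   2  10  11  12
   10  14  15   5  25  43  49  48  46  46  48  47  48  46  45  45]
 [236 234 234 235 235 234 235 191 232 241 238 237 238 237 238 245 167  57
   40  55  51  60  76  79  78  78  80  78  77  80  78  78  78  77]]
```

View pics/c6.png

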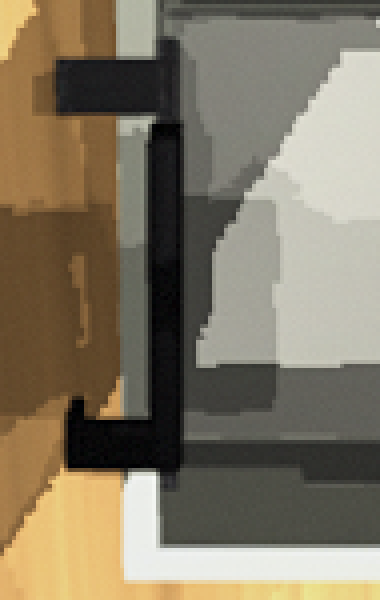

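Run:
```python
from h import *
import pickle
s=pickle.load(open('w6.pkl','rb'))
a=onz('wrist',(246,120.5),.167,s)
for v in(207,208): b=onz('wrist',(246,v),.167,s);print(a,b,np.linalg.norm(a-b),totool(s,(a+b)/2-s['ee_pos']))
h1=onz('wrist',(234,111.5),.115,s);h2=onz('wrist',(234,200.5),.115,s);print(h1,h2,(h1+h2)/2,np.linalg.norm(h1-h2),totool(s,(h1+h2)/2-s['ee_pos']))
```

```text
[0.49088405 0.43737237 0.167     ] [0.48679292 0.35845434 0.167     ] 0.07902399897698932 [130.56667357  14.24025699  -5.81183598]
[0.49088405 0.43737237 0.167     ] [0.48674233 0.35747837 0.167     ] 0.08000127877588668 [130.56705765  13.7516259   -5.81474469]
[0.47801647 0.44434283 0.115     ] [0.47225701 0.34989894 0.115     ] [0.47513674 0.39712089 0.115     ] 0.09461934053089528 [182.56557633  12.86165945 -19.47124443]
```

arm_command:
  newtons: 30
  targets:
    - [0,20,7,-3,0,0,0]
    - [0,60,14,-5.8,0,0,0]
    - [0,100,14,-5.8,0,0,0]
    - [0,135,14,-5.8,0,0,0]
    - [0,155,14,-5.8,0,0,0]
    - [0,160,14,-5.8,0,0,0]
    - [0,160,14,-5.8,0,0,0]
    - [0,160,14,-5.8,0,0,0]

```text
time: 11.3
ee_pos: [0.4888, 0.3995, 0.1394]
eef_rot: [0.016, 0.706, -0.015, 0.708]
ft_force: [-0.2, -0.4, 0.2]
width: 0.0868
```

arm_command:
  targets:
    - [255,0,0,0,0,0,0]
    - [255,0,0,0,0,0,0]
    - [255,0,0,0,0,0,0]
    - [255,0,0,0,0,0,0]
    - [255,0,0,0,0,0,0]
    - [255,0,0,0,0,0,0]
    - [255,0,0,0,0,0,0]
    - [255,0,0,0,0,0,0]
    - [255,0,0,0,0,0,0]
    - [255,0,0,0,0,0,0]

```text
time: 12.3
ee_pos: [0.4881, 0.399, 0.1378]
eef_rot: [0.016, 0.707, -0.016, 0.707]
ft_force: [-0.3, -0.4, 0.6]
width: 0.0149
```

arm_command:
  targets:
    - [255,0,0,0,0,0,0]
    - [255,0,0,0,0,0,0]
    - [255,0,0,0,0,0,0]
    - [255,0,0,0,0,0,0]

```text
time: 12.7
ee_pos: [0.4881, 0.399, 0.1378]
eef_rot: [0.016, 0.707, -0.016, 0.707]
ft_force: [0.2, -0.3, -0.3]
width: 0.0077
```

arm_command:
  newtons: 40
  targets:
    - [255,-10,0,0,0,0,0]
    - [255,-25,0,0,0,0,0]
    - [255,-50,0,0,0,0,0]
    - [255,-85,0,0,0,0,0]
    - [255,-120,0,0,0,0,0]
    - [255,-155,0,0,0,0,0]
    - [255,-185,0,0,0,0,0]
    - [255,-185,0,0,0,0,0]
    - [255,-185,0,0,0,0,0]

```text
time: 13.6
ee_pos: [0.4879, 0.3994, 0.3241]
eef_rot: [0.016, 0.706, -0.015, 0.707]
ft_force: [0.1, -0.7, -1.6]
width: 0.0077
```

Run:
```python
from h import *
s=read_state();im=camera('wrist')[:,:,::-1].copy();cv2.imwrite('pics/w7.png',im);cv2.imwrite('pics/s7.png',camera('side')[:,:,::-1])
import pickle;pickle.dump(s,open('w7.pkl','wb'))
print(s['time'],s['ee_pos'],s['width'],s['ft_force'])
```

```text
13.6 [0.48793133 0.39944215 0.32406807] 0.007678120656303654 [ 0.13253251 -0.72522975 -1.61228192]
```

View pics/w7.png

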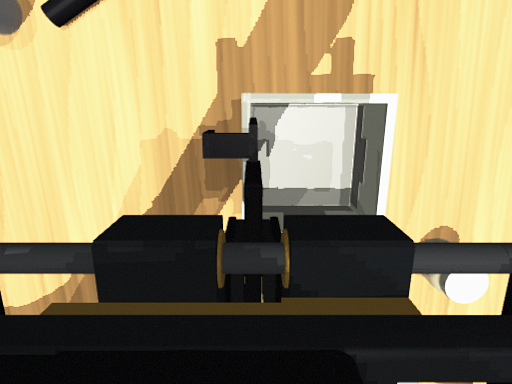

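View pics/s7.png

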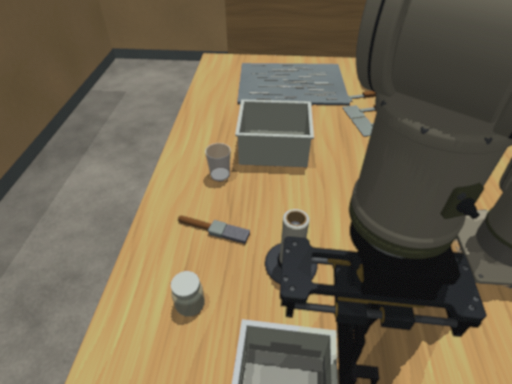

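arm_command:
  targets:
    - [255,0,-20,2,0,0,0]
    - [255,0,-60,4,0,0,0]
    - [255,0,-100,7,-0.01,0,0]
    - [255,0,-140,10,-0.01,0,0]
    - [255,0,-180,13,-0.02,0,0]
    - [255,0,-220,16,-0.02,0,0]
    - [255,0,-260,19,-0.03,0,0]
    - [255,0,-300,22,-0.03,0,0]
    - [255,0,-340,25,-0.03,0,0]
    - [255,0,-380,28,-0.03,0,0]

```text
time: 14.7
ee_pos: [0.4986, 0.0163, 0.322]
eef_rot: [0.005, 0.708, -0.005, 0.707]
ft_force: [1.3, 0.1, -1.3]
width: 0.0076
```

arm_command:
  targets:
    - [255,0,-40,2,0,0,0]
    - [255,0,-80,4,0,0,0]
    - [255,0,-120,7,-0.01,0,0]
    - [255,0,-160,10,-0.01,0,0]
    - [255,0,-200,13,-0.02,0,0]
    - [255,0,-240,16,-0.02,0,0]
    - [255,0,-280,17,-0.03,0,0]
    - [255,0,-310,17,-0.03,0,0]
    - [255,0,-330,17,-0.03,0,0]
    - [255,0,-330,17,-0.03,0,0]

```text
time: 15.7
ee_pos: [0.5106, -0.3148, 0.3213]
eef_rot: [-0.004, 0.708, 0.004, 0.706]
ft_force: [-1.0, -0.4, -2.2]
width: 0.0074
```

arm_command:
  targets:
    - [255,0,0,0,0,0,0]
    - [255,0,0,0,0,0,0]

```text
time: 15.9
ee_pos: [0.5122, -0.3103, 0.3229]
eef_rot: [-0.006, 0.707, 0.007, 0.707]
ft_force: [0.7, 0.4, -1.2]
width: 0.0078
```

Run:
```python
from h import *
s=read_state();im=camera('wrist')[:,:,::-1].copy();cv2.imwrite('pics/w8.png',im);cv2.imwrite('pics/t8.png',camera('top')[:,:,::-1])
import pickle;pickle.dump(s,open('w8.pkl','wb'))
print(s['time'],s['ee_pos'],s['width'],s['ft_force'],R.from_quat(s['eef_rot']).as_matrix().round(3))
```

```text
15.9 [ 0.51221253 -0.31028499  0.32288519] 0.007773025607777576 [ 0.67806161  0.44798132 -1.18831713] [[ 0.    -0.018  1.   ]
 [ 0.001  1.     0.018]
 [-1.     0.001  0.   ]]
```

View pics/w8.png

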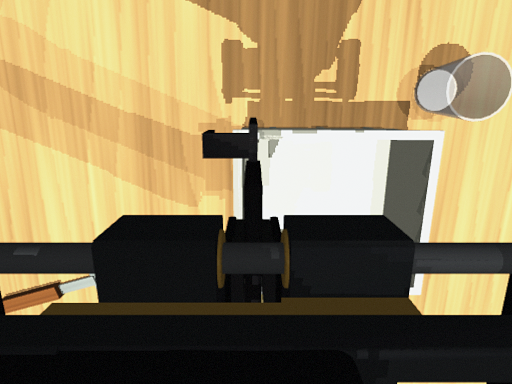

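View pics/t8.png

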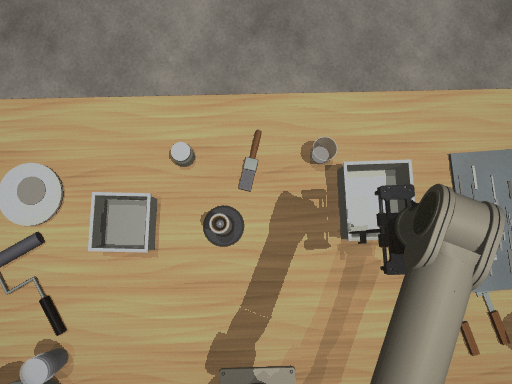

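Run:
```python
from h import *
import pickle
s=pickle.load(open('w8.pkl','rb'));im=cv2.imread('pics/w8.png')
cv2.imwrite('pics/c8.png',np.hstack([cv2.resize(im[115:215,195:295],None,fx=5,fy=5,interpolation=0),cv2.resize(im[115:215,395:455],None,fx=5,fy=5,interpolation=0)]))
```

View pics/c8.png

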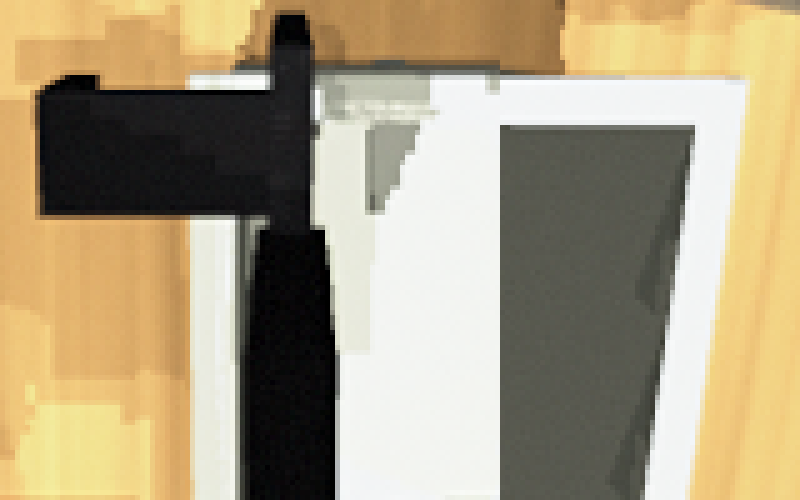

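Run:
```python
from h import *
import pickle
s=pickle.load(open('w8.pkl','rb'));t=s['ee_pos'];print(t)
f=lambda u,v,z=.12:onz('wrist',(u,v),z,s).round(4)
print('L',f(232.8,130.2),f(233,215));print('inner',f(243,165),f(243,215));print('R',f(444,130.7),f(433.4,215))
zh=t[2]+.019-.045+.004
print('hook',f(203,145.6,zh),f(203,133,zh),f(203,157.5,zh))
print('plate', f(249.7,120,t[2]+.019-.04),f(257,120,t[2]+.019-.04))
# predicted plate top corner / hook end
yaw=np.array([[1,0,0]])
Rt=R.from_quat(s['eef_rot']).as_matrix()
def G(x,y,z):return t+Rt@np.array([.0-.019-z+0, y, x])*1
for X in((-.0025,.06,-.04),(.0025,.06,-.04),(-.0245,.048,-.045)):
    P=t+Rt@np.array([-.019-X[2],X[1],X[0]]);print(X,P,proj('wrist',P,s))
```

```text
[ 0.51221253 -0.31028499  0.32288519]
L [ 0.4901 -0.2708  0.12  ] [ 0.4905 -0.3687  0.12  ]
inner [ 0.5016 -0.3093  0.12  ] [ 0.5022 -0.3685  0.12  ]
R [ 0.7214 -0.2674  0.12  ] [ 0.7248 -0.3647  0.12  ]
hook [ 0.4838 -0.2654  0.3009] [ 0.484  -0.2584  0.3009] [ 0.4837 -0.2721  0.3009]
plate [ 0.5097 -0.2508  0.3019] [ 0.5137 -0.2508  0.3019]
(-0.0025, 0.06, -0.04) [ 0.50862083 -0.25032778  0.30192134] [247.69864817 118.99323373]
(0.0025, 0.06, -0.04) [ 0.51361999 -0.25023657  0.30192197] [256.87385803 118.98540588]
(-0.0245, 0.048, -0.045) [ 0.48684397 -0.26272406  0.29691128] [209.23353843 140.15668172]
```

arm_command:
  targets:
    - [255,0,-30,-2,0,0,0]
    - [255,0,-60,-3.8,0,0,0]
    - [255,0,-60,-3.8,0,0,0]
    - [255,0,-60,-3.8,0,0,0]
    - [255,30,-60,-3.8,0,0,0]
    - [255,60,-60,-3.8,0,0,0]
    - [255,90,-60,-3.8,0,0,0]
    - [255,115,-60,-3.8,0,0,0]
    - [255,123,-60,-3.8,0,0,0]
    - [255,123,-60,-3.8,0,0,0]

```text
time: 17.0
ee_pos: [0.5089, -0.3708, 0.1995]
eef_rot: [-0.006, 0.707, 0.007, 0.707]
ft_force: [0.6, 0.4, -0.3]
width: 0.0076
```

Run:
```python
from h import *
s=read_state();im=camera('wrist')[:,:,::-1].copy();cv2.imwrite('pics/w9.png',im)
cv2.imwrite('pics/s9.png',cv2.resize(camera('side')[40:240,190:390,::-1],None,fx=3,fy=3))
import pickle;pickle.dump(s,open('w9.pkl','wb'))
print(s['time'],s['ee_pos'],s['width'],s['ft_force'],R.from_quat(s['eef_rot']).as_matrix().round(3))
```

```text
17.0 [ 0.50893432 -0.3708027   0.19948109] 0.007585774407509251 [ 0.58392558  0.40698194 -0.27338592] [[-0.001 -0.017  1.   ]
 [ 0.001  1.     0.017]
 [-1.     0.001 -0.001]]
```

View pics/w9.png

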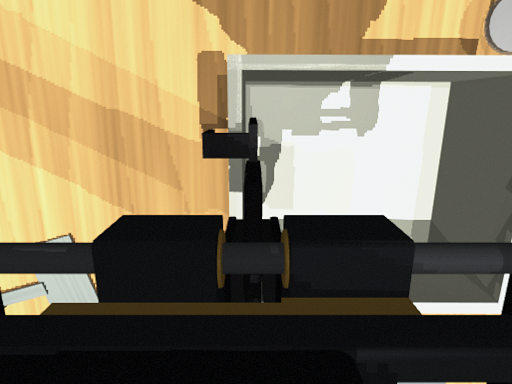

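View pics/s9.png

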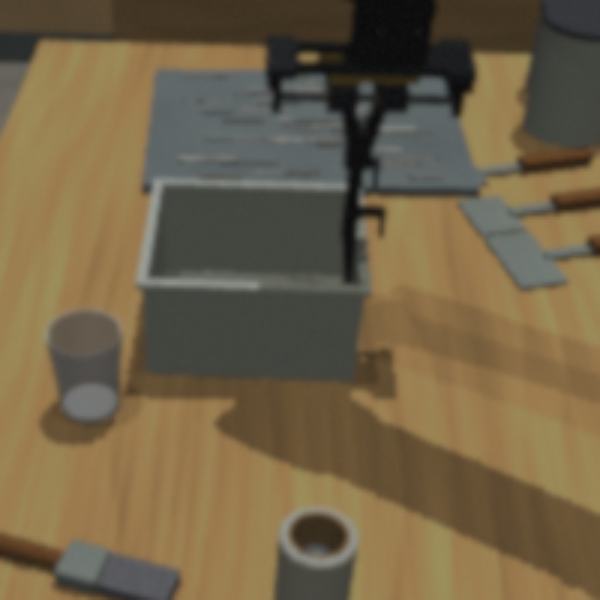

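Run:
```python
from h import *
import pickle
s=pickle.load(open('w9.pkl','rb'));im=cv2.imread('pics/w9.png').max(2)
print(im[110,220:255],im[180,220:255],im[40:75,300])
for u in(228,242.5):print(onz('wrist',(u,110),.12,s),onz('wrist',(u,180),.12,s))
print(onz('wrist',(300,55),.12,s))
```

```text
[122 120 116 117 117 120 122 144 182 194 194 190 191 192 193 193 203 207
 201 212 221 187 106  75  75 114 158 166 165 165 165 163 187 194 192] [223 217 211 207 201 194 196 201 185 129 111 112 114 111 114 114 113 113
 112 114 114 118  88  77  41   5  10   9  11   6   5  11   3   7   3] [182 181 181 184 180 181 181 183 181 182 182 182 183 184 185 198 194 194
 196 195 195 195 195 202 216 214 229 226 209 192 117  67  76  72  74]
[ 0.4903778  -0.30739842  0.12      ] [ 0.4902709  -0.35869338  0.12      ]
[ 0.50073168 -0.30722635  0.12      ] [ 0.50118576 -0.35851186  0.12      ]
[ 0.5398707  -0.26982981  0.12      ]
```

arm_command:
  targets:
    - [255,12,0,0,0,0,0]
    - [255,24,0,0,0,0,0]
    - [255,36,0,0,0,0,0]
    - [255,44,0,0,0,0,0]
    - [255,49,0,0,0,0,0]
    - [255,49,0,0,0,0,0]

```text
time: 17.7
ee_pos: [0.5086, -0.3719, 0.1499]
eef_rot: [-0.005, 0.707, 0.006, 0.707]
ft_force: [-0.7, -0.3, -0.7]
width: 0.0078
```

arm_command:
  targets:
    - [255,2,0,0,0,0,0]
    - [255,3,0,0,0,0,0]
    - [255,3,0,0,0,0,0]

```text
time: 18.0
ee_pos: [0.509, -0.3722, 0.1481]
eef_rot: [-0.006, 0.707, 0.006, 0.707]
ft_force: [-0.7, -0.4, -1.2]
width: 0.0081
```

arm_command:
  targets:
    - [255,1,0,0,0,0,0]
    - [255,1.5,0,0,0,0,0]
    - [255,1.5,0,0,0,0,0]

```text
time: 18.3
ee_pos: [0.5094, -0.3722, 0.1477]
eef_rot: [-0.006, 0.707, 0.005, 0.708]
ft_force: [-2.0, 0.8, 7.0]
width: 0.008
```

Run:
```python
from h import *
s=read_state()
cv2.imwrite('pics/s10.png',cv2.resize(camera('side')[70:190,220:340,::-1],None,fx=5,fy=5,interpolation=2))
print(s['time'],s['ee_pos'],s['width'],s['ft_force'])
```

```text
18.3 [ 0.5093614  -0.37219888  0.14769002] 0.007972448845287394 [-2.01115862  0.75368163  7.00382599]
```

View pics/s10.png

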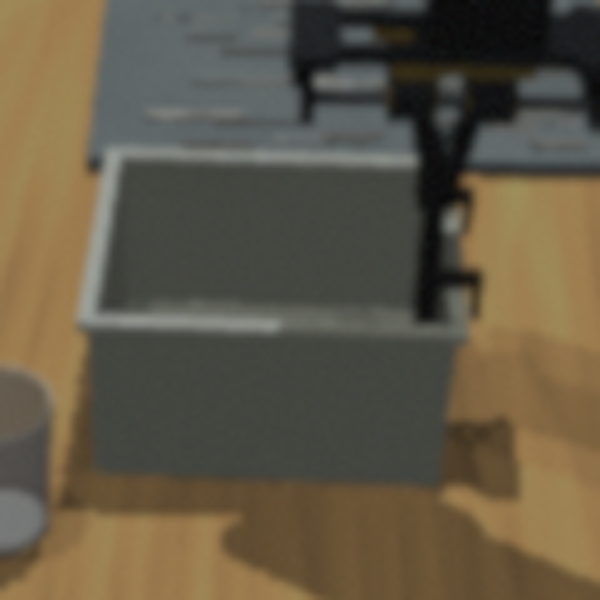

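Hooks bear on the rim at the predicted height (7 N at TCP 0.1477). Release and rise.

arm_command:
  targets:
    - [255,-1,0,0,0,0,0]
    - [150,-1,0,0,0,0,0]
    - [100,-1,0,0,0,0,0]
    - [0,-1,0,0,0,0,0]
    - [0,-1,0,0,0,0,0]
    - [0,-1,0,0,0,0,0]
    - [0,-1,0,0,0,0,0]
    - [0,-1,0,0,0,0,0]
    - [0,-1,0,0,0,0,0]
    - [0,-1,0,0,0,0,0]

```text
time: 19.35
ee_pos: [0.5089, -0.3721, 0.1474]
eef_rot: [-0.006, 0.707, 0.006, 0.707]
ft_force: [-1.3, 0.8, -0.0]
width: 0.0719
```

arm_command:
  targets:
    - [0,-10,0,0,0,0,0]
    - [0,-30,0,0,0,0,0]
    - [0,-60,0,0,0,0,0]
    - [0,-100,0,0,0,0,0]
    - [0,-130,0,0,0,0,0]
    - [0,-150,0,0,0,0,0]
    - [0,-150,0,0,0,0,0]
    - [0,-150,0,0,0,0,0]

```text
time: 20.15
ee_pos: [0.509, -0.372, 0.2977]
eef_rot: [-0.006, 0.707, 0.006, 0.707]
ft_force: [0.5, -0.5, -0.5]
width: 0.0869
```

Run:
```python
from h import *
s=read_state();cv2.imwrite('pics/w11.png',camera('wrist')[:,:,::-1])
sd=camera('side')[:,:,::-1];cv2.imwrite('pics/side11.png',sd)
t=camera('top')[:,:,::-1];cv2.imwrite('pics/top11.png',t)
cv2.imwrite('pics/m11.png',np.hstack([cv2.resize(sd[70:190,220:340],(480,480)),cv2.resize(sd[190:300,250:335],(309,400),interpolation=2) if 0 else cv2.resize(sd[190:310,250:330],(320,480))]))
import pickle;pickle.dump(s,open('w11.pkl','wb'))
print(s['time'],s['ee_pos'],s['width'],s['ft_force'])
```

```text
20.15 [ 0.5089669  -0.37203001  0.29773253] 0.08687191415324641 [ 0.51253876 -0.5131508  -0.4584301 ]
```

View pics/m11.png

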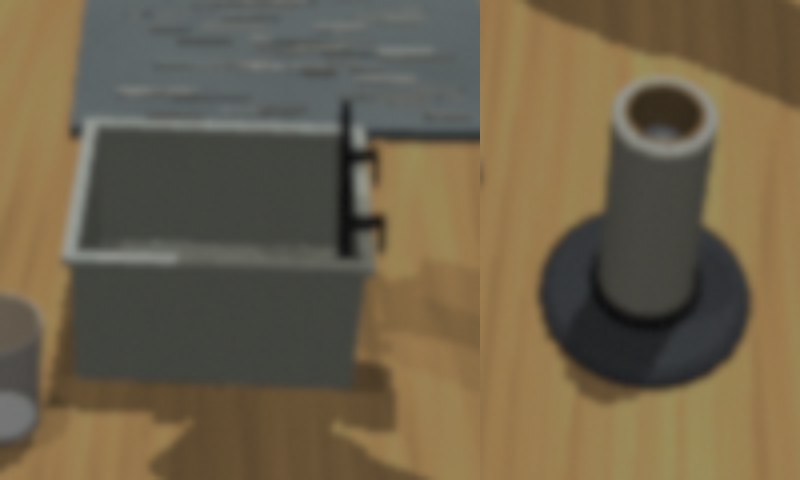

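View pics/w11.png

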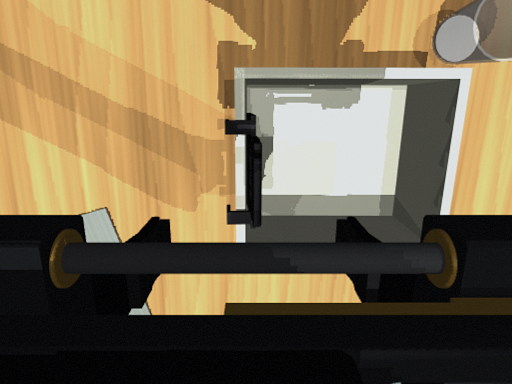

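View pics/top11.png

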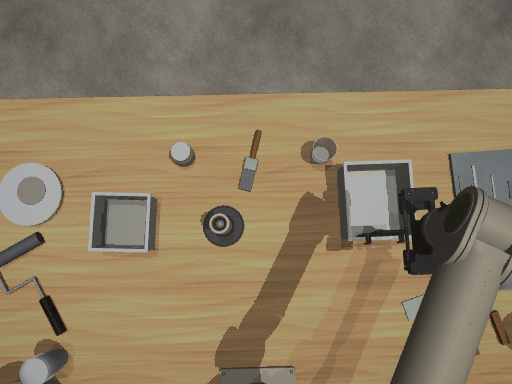

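Run:
```python
from h import *
import pickle
s=pickle.load(open('w11.pkl','rb'));im=cv2.imread('pics/w11.png');g=im.max(2)
print(g[145:225:12,238:270]);print(g[112:136:3,222:262])
cv2.imwrite('pics/c11.png',cv2.resize(im[95:240,210:300],None,fx=4,fy=4,interpolation=0))
print(proj('wrist',[.509,-.372,.177],s), onz('wrist',(256,180),.177,s))
```

```text
[[227 227 227 226 227 229 194 102  30   8   7   9   8   9   8  16  31  40
   40  37  34  34  21  17  82  95  93  90  95  91  94  93]
 [208 207 208 216 214 210 195 109  32  12   2  16  19  14   7   8   7   8
    6  11   7   8   8  17  83  94  93  91  92  85 124 195]
 [225 227 225 227 228 218 196 110  31  10   4   6  15  12   4   9  25  32
   26  23  22  19   7  30  82  89 163 203 206 206 205 206]
 [225 226 226 225 229 217 193 107  30  12   3  17  19  10   6  15  26  36
   36  35  30  25   8  80 193 209 206 206 206 204 205 206]
 [227 226 226 227 226 230 218 119  32  11   7  17  20  13  11  12  26  36
   35  36  29  22   8 117 213 231 230 229 228 229 229 229]
 [208 208 207 210 208 214 207 115  68  36   7   7   4   7   1  15  31  36
   35  31  24  19   9  77 124 131 130 132 129 131 133 131]
 [ 34  33  32  33  32  32  33  32  35  33  31  32  28  11   5  15  28  27
   27  19  17  17  10  40  65  70  68  68  67  66  69  67]]
[[221 224 210 203 196 194 187 187 192 197 202 209 197 167 162 162 164 162
  162 168 183 189 146  81  69 110 122 116 117 142 160 164 165 165 161 164
  164 164 163 163]
 
[... 534 characters left out ...]
 21  23  21  22  19  22  21  25  26  32
   34  34  33  32  35  32  33  32  31  33  34  33  33  33  34  56 123 139
  144 153 160 164]
 [187 196 162  70  18  18  20  20  16  23  16  22  20  19  17  25  39  40
   40  39  38  48  46  46  43  47  46  46  48  55  60  55  47  52 124 136
  135 134 155 162]
 [220 227 179  73  18  19  21  19  22  19  20  20  21  21  20  21  21  22
   22  21  22  23  17  19  20  22  20  20  16  30  30  30  22  45 122 139
  137 134 151 162]
 [218 227 181  71  17  22  18  20  18  19  20  17  14  15  20  16  15  14
   14  17  16  20  25  20  19  19  16  17  18  22  19  21  20  46 122 138
  136 135 135 136]]
[252.39526719 182.97647488] [ 0.51213564 -0.36925469  0.177     ]
```

View pics/c11.png

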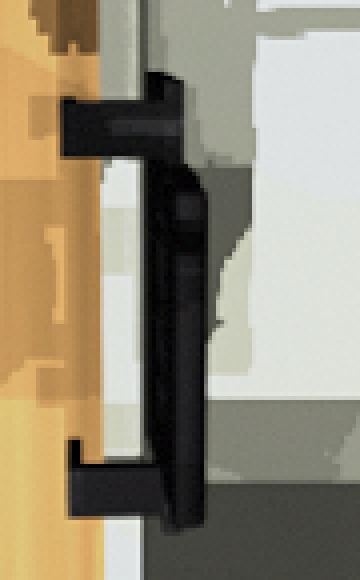

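Run:
```python
from h import *
import pickle
s=pickle.load(open('w11.pkl','rb'))
a=onz('wrist',(257,182),.177,s);b=onz('wrist',(250.5,115),.125,s);print(a,b)
c=R.from_quat(s['eef_rot']).as_matrix()[:,2]
print('tilt',(a-b)@c/.052)
s=pickle.load(open('w6.pkl','rb'));
a=onz('wrist',(246,164),.167,s);b=onz('wrist',(248,103),.115,s);c=R.from_quat(s['eef_rot']).as_matrix()[:,2];print('start tilt',(a-b)@c/.052)
# sleeve now: top + wrist(w5)
s=pickle.load(open('w5.pkl','rb'));im=cv2.imread('pics/w5.png');x,y,w,h=212,148,80,74
hsv=cv2.cvtColor(im[y:y+h,x:x+w],cv2.COLOR_BGR2HSV);m=((hsv[...,1]<60)&(hsv[...,2]>165)).astype(np.uint8)
k=max(cv2.findContours(m,0,1)[0],key=cv2.contourArea);e=cv2.fitEllipse(cv2.convexHull(k)+np.array([x,y]));print(e,onz('wrist',e[0],.172,s),'size at .172:',.057*329.7/.276)
e2=onz('wrist',(250,183),.147,s);print('cap',e2)
for n in('top','side'):
  a=cv2.imread(f'pics/{n}0.png').astype(int);b=cv2.imread(f'pics/{n}11.png').astype(int);d=abs(a-b).max(2)
  for nm,(x,y,w,h) in({'jar':(165,135,34,36),'brush':(235,125,30,70),'cup':(308,134,32,34)} if n=='top' else {'jar':(165,265,45,55),'brush':(172,208,80,40),'cup':(200,138,35,48)}).items():print(n,nm,(d[y:y+h,x:x+w]>25).mean().round(3))
```

```text
[ 0.51305031 -0.37105274  0.177     ] [ 0.50627973 -0.31517953  0.125     ]
tilt 0.11343258410669409
start tilt -0.025994912010184307
((250.4697723388672, 186.7230987548828), (59.82871627807617, 62.329891204833984), 91.38668823242188) [0.54647032 0.09689066 0.172     ] size at .172: 68.09021739130434
cap [0.54601013 0.09419202 0.147     ]
top jar 0.0
top brush 0.0
top cup 0.0
side jar 0.0
side brush 0.0
side cup 0.0
```

The grid leans about 0.07–0.09 rad, which is stable and under the 0.2 limit, with its plate against the tub's inner wall. The sleeve is on the shoulder within 2 mm of the axis. The cup, jar and brush pixels are unchanged, so I'm handing in.

Run:
```python
from bench import *
print(read_state()['time']);print(close_job())
```

```text
20.3
the job is handed in; nothing more can be done
None
```

The sleeve is on the drying stand and the grid hangs inside the rinse tub. I handed the job in at 20.3 s, and no verdict was reported.

- **Sleeve:** I pressed it down until the force rose to about 25 N, with the gripper at the height expected for fully home. Afterwards the wrist camera put its top ring within about 1.5 mm of the spindle axis, and the side view shows it standing straight on the shoulder.
- **Grid:** It hangs by both hooks on the rinse tub's -x rim, with about 7 N of contact at the expected height (handle point about 165 mm). After release it settled leaning slightly, plate against the inner wall. My first reading of the tilt was 0.11 rad. A closer look at what the picture showed, together with the geometry, gives about 0.07–0.09 rad. Either is under the 0.2 rad limit, so I left it.
- **Cup, jar and brush:** Their areas in the top and side pictures are unchanged from the start.
- **Gripper:** It ended open, at about 0.30 m and clear of everything.

The top camera disagreed with the wrist camera by 2–3 mm on the sleeve and stand. The side camera differed from both on the sleeve's y, by up to 6 mm. I used the wrist camera's values, which the fits confirmed.

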